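# Lean the rinsed gel cassette on the draining rack

### The arm

A 6-joint arm with a two-finger parallel gripper is mounted at the origin on the work surface. World frame = base frame: x ahead of the robot, y to its left, z up, the work surface at z = 0. Lengths are in m, angles in rad, forces in N, time in s.
With the tool pointing down it reaches from about 0.35 to 0.875 m from the base axis. Payload 4.2 kg.
Tool frame: the origin (TCP) lies midway between the tips of the shut fingers; the grasp point (between the pads) lies 19 mm behind it; x points along the fingers, y is the direction in which the jaws open and shut, and the axes are right-handed (so a half turn about x gives the same grasp; the last joint's range is limited). The gripper opens to 85 mm and grips with 20 to 120 N. Pads are 22 mm wide; open, the fingers measure 114 mm over their backs; the gripper's body (76 mm by 85 mm) begins 54 mm behind the grasp point. The pads swing forward as they close: fully open they stand 13 mm farther back than shut.
Start: joints at [1.439, 0.385, 0.008, 0, -1.194, -0.259], TCP at [0.238, 0.578, 0.208] pointing down, gripper open.
Joint ranges: [-3.14, 3.14], [-1.21, 2.06], [-1.07, 1.41], [-3.16, 2.05], [-2.99, -0.16], [-3.1, 3.1]. Speed limits (rad/s): [2.79, 2.79, 3.14, 3.14, 3.14, 3.14].

### API

Orientations are given as a rotation vector (axis times angle).
In Python, from rig import manip gives the robot as it stands. The module is installed in compiled form; this text tells all that it offers.
- The arm moves only by the tool apply_moves, never from a script. Its argument "motion" is a list of rows, each a list of 2 entries, a list of its own where there are three numbers: the shift along the tool's x, y, z in m, then the turn about the tool's x in degrees. In form: [[[tx, ty, tz], yaw], ...]. A call has 1 to 12 rows; each row is the pose to reach, as a shift and turn from the pose commanded when the call began, along the tool's axes at that moment; what a row does not reach only later rows make up. A row lasts 1/12 s, in which the tool goes at most 41.7 mm and 7.16 degrees, less where a joint would pass 70% of its speed; a pose out of reach is approached as far as the arm can. A call with a gripper value outside its range is refused whole. "fingers" is the closure, from 0 (fully open) to 1 (shut), set as the call begins (left out, the last holds). The fingers move at their own pace and stop on an object; "newtons" is the grip in N (left out, the last holds). Time passes only in rows, so rows that repeat a pose let the fingers close. It gives the time, the measured TCP pose, the force and the opening at its end, in the units of the state.
- manip.read_state(): the state, without advancing time (a new reading comes with each control period).
- manip.get_image(name): name is "scene" or "top" or "wrist"; returns (picture, depth): 420x560x3 uint8, blue, green, red; 420x560 float32, m along the optical axis (not along the pixel's ray), 0 where there is no reading.
- manip.calibration(name): a dict with "mtx" (3x3 intrinsics, pixels), "k1" (the pictures are not rectified: a ray, as slopes to the right and down, at radius r is drawn at 1 + k1 r^2 times it, then the intrinsics apply), "extrinsics" (4x4, takes a point from camera to world coordinates). Camera axes: x right, y up, looking along -z (the intrinsics and any distortion apply to the point x, -y, -z); pixel columns grow to the right and rows downward; lengths in m; the calibration is good to about 2 mm. A picture is of the moment at which its call begins: read the wrist's pose just before it. calibration takes no time and is no camera call; for the wrist camera it gives the pose at the moment of the call.
- manip.sign_off(): hands the job in, once; it reports no verdict.
Trained networks look in the newest picture that a camera, given by its name, has taken for a name from the list of things; names that differ only in an ending like _2 or _b are one class to them, and where a whole thing is asked for, a point or a joint stands for the part that bears it (a point fixed in the world has none). Each returns a list of dicts, best first, with "score" (0 to 1); they miss things now and then, are a little off and sometimes report something else, mostly with a low value. They report only what shows in the picture. A call takes as long as a camera call. They do not tell look-alikes from the thing itself.
- manip.silhouettes(camera, query): "region" (420x560 bool, what is visible of it) and "bbox" ([left, top, right, bottom] in pixels, round what is visible of it).
- manip.place_of(camera, query): "pixel" ([column, row] in pixels: a listed point, or the origin of a listed thing).
The state is a dict: "time_s": time; "joints": joint angles; "qd": joint speeds; "joint_efforts": joint torques, N m; "tcp_pos": TCP position; "ee_rot": TCP orientation; "wrist_force": force on the tool from outside, world axes, zero at the start; "ft_torque": the same for the moment, N m; "finger_gap": opening from 0.0 (shut) to 1.0 (fully open).
Only numpy, scipy, OpenCV 4.12 (cv2) and the standard library are available. Lean on these libraries where they do the work, as an engineer would, in place of code of your own. Each camera call takes 0.05 s, during which the arm holds its last target. There are 200 camera calls.

### The job

Lift the glass gel cassette out of the slotted stand and lean it on the draining rack: lower edge along the white line of the rubber mat, roughly centred along it, and its upper part tipped back against the steel bar, so that it slopes at about 65 degrees to the bench. Set it down gently, let go without it sliding, and leave the other things on the bench where they are.

Things in the scene. Friction and masses are not known exactly. Their poses are not given: they have to be found in the camera images.
- cassette: Flat rigid gel cassette of greenish glass framed by blue strips at both sides and the bottom; 10 mm thick (its x), 120 mm wide (its y), 160 mm tall (its z), 0.2 to 0.4 kg. Origin: centre of its underside. Starts standing upright in the middle slot of the stand, top edge free, 170 mm above the bench. Front and back are alike.
- stand: Fixed white plastic stand, 88 mm (x) by 150 mm (y) by 35 mm high, with three parallel slots along its y, 13 mm wide, 25 mm deep (floor 10 mm above the bench), open at the top and ends. Origin: centre of its underside. The middle slot runs through its centre.
- rack: Fixed draining rack: grey tray 150 mm (x) by 220 mm (y) by 9 mm with a black rubber mat (140 x 205 mm) on it, mat surface 12 mm above the bench; a steel bar along y crosses it. Origin: centre of its underside. Its +x side is the foot side, where the white line is; it stands sideways to the robot (yaw 1.45 to 2.1), so this side faces the robot's left. The rubber grips well (friction coefficient about 0.5 to 0.7), there is no ledge.
- rack_line (a point): Middle of the white line painted on the mat (line 4 mm wide, 180 mm long, along the rack's y), at the mat's surface, 35 mm to +x of the rack's origin. With the cassette's lower rear edge on it and its rear face on the bar, the cassette slopes at 65 degrees, its top tipped to the rack's -x.
- rack_bar: The rack's steel bar, a fixed hoop of 12 mm round bar: two uprights 190 mm apart and a level top bar along y. Origin: the same as the rack's. The uprights do not rise above the top bar.
- bar_mid (a point): Centre of the level top bar (on its axis): 10 mm to -x of the rack's origin, 95 mm above the bench. The leaning cassette touches the bar 94 mm up along its rear face.
- bottle: Reagent bottle with blue cap, 60 mm across, 110 mm tall, loose; leave alone. Origin: centre of its underside.
- tube_block: Blue tube block, 70 x 110 x 48 mm, loose; leave alone. Origin: centre of its underside.
- tip_box: Grey box with green lid, 82 x 102 x 55 mm, loose; leave alone. Origin: centre of its underside.
Not all that is in view belongs to the job. There is more than one size of the cassette; the one meant has the size given above. There is more than one size of the stand; the one meant has the size given above.

How it is judged:
By the outcome, as a careful person would: the job done as asked, in the order asked, and still so for the second after the job is handed in, with the robot touching nothing.
It also fails if it takes over 48 s, if anything falls off the work surface, if the arm or the gripper's body presses on something with over 40 N, if the wrist force passes 120 N, or if a joint passes its speed limit or range.

## Working session

There is one attempt and no reset: what is moved stays moved. The work goes in short steps, Python scripts to look and compute and a tool call to move; the robot and the scene stay as the last step left them, time stands still between calls to the robot, and variables do not carry over. Pictures are saved under pics/ and viewed, about 8 in all and at most 12, crops included, and the job is handed in when it is done.

Besides the shell and the picture viewer there is one more tool, called after "Emit:" as name([rows], argument=value, ...), one row to a line, values as JSON. apply_moves: Moves the arm, as the interface text tells. Its arguments: {"type":"object","properties":{"motion":{"type":"array","items":{"type":"array"}},"fingers":{"type":"number"},"newtons":{"type":"number"}},"required":["motion"]}

```bash
mkdir -p pics; cat > h.py <<'E'
from rig import manip
import numpy as np, cv2
from scipy.spatial.transform import Rotation as R
def rays(cal,uv):
    K=np.array(cal["mtx"],float);k=cal["k1"]
    uv=np.atleast_2d(uv).astype(float)
    d=np.c_[(uv[:,0]-K[0,2])/K[0,0],(uv[:,1]-K[1,2])/K[1,1]]
    p=d.copy()
    for _ in range(20): p=d/(1+k*(p**2).sum(1,keepdims=True))
    return p
def world(cal,uv,dep):
    p=rays(cal,uv);d=np.asarray(dep,float).reshape(-1,1)
    T=np.array(cal["extrinsics"])
    return (np.c_[p[:,:1]*d,-p[:,1:]*d,-d])@T[:3,:3].T+T[:3,3]
def project(cal,P):
    T=np.array(cal["extrinsics"]);c=(np.atleast_2d(P)-T[:3,3])@T[:3,:3]
    s=np.c_[c[:,0]/-c[:,2],-c[:,1]/-c[:,2]];s=s*(1+cal["k1"]*(s**2).sum(1,keepdims=True))
    K=np.array(cal["mtx"]);return s*[K[0,0],K[1,1]]+[K[0,2],K[1,2]]
def onplane(cal,uv,z):
    a=world(cal,uv,np.ones(len(np.atleast_2d(uv))));o=np.array(cal["extrinsics"])[:3,3]
    return o+(a-o)*((z-o[2])/(a[:,2:]-o[2]))
def cloud(cam,region,dep,cal):
    v,u=np.nonzero(region&(dep>0));return world(cal,np.c_[u,v],dep[v,u])
E
python3 - <<'E'
from h import *
np.set_printoptions(precision=4,suppress=True)
s=manip.read_state();print(s["tcp_pos"],s["ee_rot"],s["time_s"])
for c in ("top","scene"):
    im,d=manip.get_image(c);cal=manip.calibration(c);cv2.imwrite(f"pics/{c}0.png",im);np.savez(f"{c}0.npz",im=im,d=d)
    print(c,cal["k1"],np.array(cal["extrinsics"])[:3,3])
    for q in ("cassette","stand","rack","bottle","tube_block","tip_box","rack_bar"):
        for r in manip.silhouettes(c,q):
            P=cloud(c,r["region"],d,cal)
            print(q,round(r["score"],2),r["bbox"],len(P), np.percentile(P,[2,50,98],axis=0).ravel() if len(P) else "")
    for q in ("rack_line","bar_mid","rack","stand","cassette"):
        for r in manip.place_of(c,q): print(" pt",q,round(r["score"],2),r["pixel"],onplane(cal,r["pixel"],{"rack_line":.012,"bar_mid":.095,"cassette":.01}.get(q,0))[0])
E
```

```text
[0.2378 0.5773 0.2073] [-2.0075  0.3998  2.0082] 0.0
top 0.045373484249410595 [0.5121 0.0202 1.1258]
cassette 0.83 [396.9, 240.9, 454.9, 274.0] 689 [ 0.5104 -0.3139  0.0018  0.5395 -0.2772  0.0894  0.5693 -0.2439  0.1242]
cassette 0.81 [355.1, 238.8, 371.6, 303.5] 1162 [ 0.4555 -0.159   0.0293  0.5109 -0.1498  0.1362  0.5686 -0.1488  0.1728]
stand 0.97 [257.3, 245.0, 300.3, 299.4] 1596 [ 0.4594 -0.0323  0.0039  0.5117  0.0043  0.0231  0.5631  0.041   0.0296]
stand 0.79 [333.8, 234.1, 381.0, 311.9] 2073 [ 0.4371 -0.196   0.005   0.5069 -0.1364  0.0339  0.5826 -0.1107  0.039 ]
rack 0.97 [129.6, 222.1, 214.4, 329.4] 7691 [0.402  0.1495 0.0071 0.5037 0.2129 0.0127 0.6097 0.2958 0.1018]
bottle 0.6 [141.2, 144.2, 178.1, 180.2] 899 [0.7069 0.2166 0.0016 0.7284 0.2378 0.076  0.7643 0.2731 0.1131]
tube_block 0.62 [356.3, 143.4, 417.4, 186.3] 1946 [ 0.6966 -0.2742  0.0114  0.73   -0.2196  0.0401  0.7667 -0.1682  0.0504]
tip_box 0.55 [262.4, 140.8, 313.5, 183.1] 2080 [ 0.7006 -0.0631  0.0227  0.738  -0.0154  0.055   0.7806  0.0335  0.0592]
rack_bar 0.9 [163.5, 226.6, 182.5, 330.8] 744 [0.4091 0
[... 1369 characters left out ...]
[ 0.7033 -0.2733  0.0056  0.7402 -0.2006  0.0404  0.7721 -0.1679  0.0497]
tip_box 0.86 [194.3, 222.7, 257.1, 289.0] 2455 [ 0.706  -0.0609  0.0071  0.7484  0.0055  0.0551  0.7838  0.035   0.0576]
rack_bar 0.6 [349.1, 226.0, 446.1, 304.4] 1170 [0.4093 0.1637 0.0115 0.5159 0.2115 0.0974 0.607  0.2235 0.1026]
 pt rack_line 0.65 [410.2, 296.6] [0.5067 0.2568 0.012 ]
 pt rack 0.6 [395.5, 289.4] [0.5085 0.2259 0.    ]
 pt stand 0.89 [320.5, 219.9] [ 0.5054 -0.0004  0.    ]
 pt stand 0.73 [280.9, 181.4] [ 0.4993 -0.1642  0.    ]
 pt cassette 0.97 [243.5, 162.5] [ 0.5409 -0.275   0.01  ]
 pt cassette 0.77 [278.0, 183.5] [ 0.5167 -0.1514  0.01  ]
 pt cassette 0.17 [397.2, 289.0] [0.5121 0.231  0.01  ]
```

View pics/top0.png

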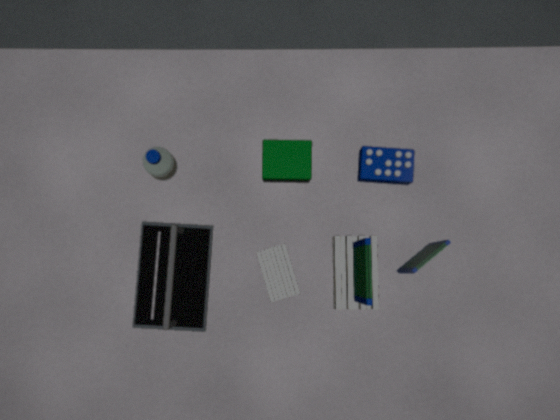

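View pics/scene0.png

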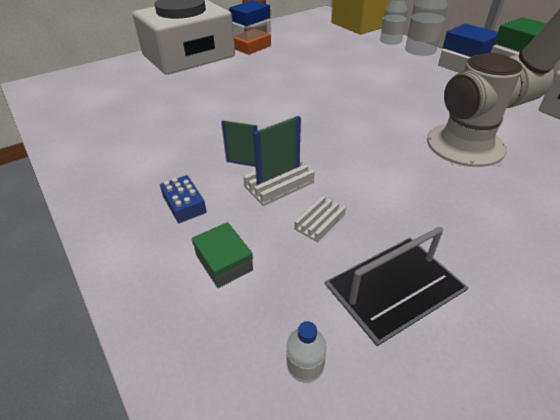

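```bash
cat > m.py <<'E'
from h import *
np.set_printoptions(precision=4,suppress=True)
def line(P):
    P=P[:,:2];
    vx,vy,x,y=cv2.fitLine(P.astype(np.float32),cv2.DIST_HUBER,0,.005,.005).ravel()
    a=np.arctan2(vy,vx)if vx>0 else np.arctan2(-vy,-vx);t=(P-[x,y])@[np.cos(a),np.sin(a)]
    lo,hi=np.percentile(t,[1,99]);c=np.array([x,y])+(lo+hi)/2*np.array([np.cos(a),np.sin(a)])
    return c,np.degrees(a),hi-lo,len(P)
E
python3 - <<'E'
from m import *
s=manip.read_state();M=R.from_rotvec(s["ee_rot"]).as_matrix();print(M)
for c in ("top","scene"):
    f=np.load(c+"0.npz");im,d=f["im"],f["d"];cal=manip.calibration(c)
    v,u=np.mgrid[:420,:560];P=world(cal,np.c_[u.ravel(),v.ravel()],d.ravel());ok=d.ravel()>0
    x,y,z=P.T
    rack=ok&(x>.38)&(x<.64)&(y>.13)&(y<.31)
    b=rack&(z>.088)&(z<.115);print(c,"bar",line(P[b]),P[b][:,2].max())
    g=im.min(2).ravel();w=rack&(z<.03)&(y>.235)&(y<.285)&(g>110)&(x>.41)&(x<.605);print("line",line(P[w]),np.median(z[w]))
    uvw=np.c_[u.ravel(),v.ravel()][w];print("line plane",line(onplane(cal,uvw,.012)))
    k=ok&(x>.43)&(x<.6)&(abs(y+.155)<.035)
    for lo,hi in((.05,.19),(.16,.19)):
        q=k&(z>lo)&(z<hi);print("cas",lo,line(P[q]),np.percentile(z[q],98))
    q=k&(z<.042)&(z>.02);print("stand")
    q=ok&(x>.41)&(x<.61)&(y>-.22)&(y<-.09)&(z>.025)&(z<.042);r=cv2.minAreaRect(P[q][:,:2].astype(np.float32));print(r)
E
```

```text
[[ 0.     -0.3809 -0.9246]
 [-0.     -0.9246  0.3809]
 [-1.      0.     -0.0001]]
top bar (array([0.5053, 0.2108]), np.float32(-3.785968), np.float64(0.19356741868359395), 672) 0.10620222890296471Traceback (most recent call last):
  File "<stdin>", line 9, in <module>
  File "m.py", line 5, in line
    vx,vy,x,y=cv2.fitLine(P.astype(np.float32),cv2.DIST_HUBER,0,.005,.005).ravel()
              ~~~~~~~~~~~^^^^^^^^^^^^^^^^^^^^^^^^^^^^^^^^^^^^^^^^^^^^^^^^^
cv2.error: OpenCV(4.12.0) /io/opencv/modules/imgproc/src/linefit.cpp:50: error: (-215:Assertion failed) count > 0 in function 'fitLine2D_wods'
```

```bash
python3 - <<'E'
from m import *
for c in ("top","scene"):
    f=np.load(c+"0.npz");im,d=f["im"],f["d"];cal=manip.calibration(c)
    v,u=np.mgrid[:420,:560];P=world(cal,np.c_[u.ravel(),v.ravel()],d.ravel());ok=d.ravel()>0
    x,y,z=P.T
    rack=ok&(x>.38)&(x<.64)&(y>.13)&(y<.31)
    b=rack&(z>.088)&(z<.115);print(c,"bar",*line(P[b]),P[b][:,2].max())
    g=im.min(2).ravel();w=rack&(z<.03)&(y>.237)&(y<.278)&(x>.41)&(x<.605);t=(g[w].max()+np.median(g[w]))/2;w&=g>t;print("line",t,*line(P[w]),np.median(z[w]))
    uvw=np.c_[u.ravel(),v.ravel()][w];print("line plane",*line(onplane(cal,uvw,.012)))
    k=ok&(x>.43)&(x<.6)&(abs(y+.155)<.035)
    for lo,hi in((.05,.19),(.16,.19)):
        q=k&(z>lo)&(z<hi);print("cas",lo,*line(P[q]),np.percentile(z[q],98))
    q=ok&(x>.41)&(x<.61)&(y>-.22)&(y<-.09)&(z>.025)&(z<.042);print("stand",cv2.minAreaRect(P[q][:,:2].astype(np.float32)))
E
```

```text
top bar [0.5053 0.2108] -3.785968 0.19356741868359395 672 0.10620222890296471
line 59.5 [0.5087 0.2577] -3.7549014 0.17475527068712576 251 0.012861155124697987
line plane [0.5087 0.258 ] -3.6663203 0.17486507018850775 251
cas 0.05 [ 0.5128 -0.1497] -0.37919343 0.1174475494196967 1048 0.1729100518790549
cas 0.16 [ 0.5124 -0.154 ] -0.32090315 0.11830775049892005 413 0.17359457426935218
stand ((0.5105269551277161, -0.15459604561328888), (0.08790472149848938, 0.14828166365623474), 89.71992492675781)
scene bar [0.5085 0.2138] -4.3471684 0.1967928206051617 716 0.1043421459581485
line 107.0 [0.5096 0.2558] -3.6594362 0.1749960042988716 194 0.013300778236865818
line plane [0.5082 0.2553] -3.7119343 0.1751810675572089 194
cas 0.05 [ 0.5143 -0.1515] -0.7427534 0.11898604515170089 2183 0.17123094874553374
cas 0.16 [ 0.5141 -0.152 ] -0.21732602 0.11891593531433015 338 0.17210579859743227
stand ((0.5115863084793091, -0.15508784353733063), (0.08927624672651291, 0.15305614471435547), 89.48461151123047)
```

Emit:
apply_moves([
  [[-0.01,0.01,-0.01],-3],
  [[-0.02,0.03,-0.028],-8],
  [[-0.03,0.055,-0.051],-14],
  [[-0.043,0.08,-0.075],-20],
  [[-0.043,0.105,-0.098],-22.05],
  [[-0.043,0.13,-0.121],-22.05],
  [[-0.043,0.155,-0.145],-22.05],
  [[-0.043,0.18,-0.168],-22.05],
  [[-0.043,0.205,-0.191],-22.05],
  [[-0.043,0.23,-0.215],-22.05],
  [[-0.043,0.255,-0.238],-22.05],
  [[-0.043,0.28,-0.261],-22.05],
], fingers=0)

```text
time_s: 2.3
tcp_pos: [0.3729, 0.2179, 0.2518]
ee_rot: [-2.219, 0.005, 2.218]
wrist_force: [0.7, 0.9, -0.3]
finger_gap: 0.999
```

```bash
cat > to.py <<'E'
import sys
from h import *
s=manip.read_state();M=R.from_rotvec(s["ee_rot"]).as_matrix()
t=np.array(list(map(float,sys.argv[1:4])));p=np.array(s["tcp_pos"])
print("t",s["time_s"],"tcp",p.round(4),"ang y",np.degrees(np.arctan2(M[1,1],M[0,1])).round(2),"shift",(M.T@(t-p)).round(4),"F",np.round(s["wrist_force"],1),"gap",s["finger_gap"])
E
python3 to.py .513 -.154 .25
```

```text
t 2.3 tcp [0.3729 0.2179 0.2518] ang y -90.31 shift [ 0.0016  0.3712 -0.1421] F [ 0.7  0.9 -0.3] gap 0.9994808736965816
```

Emit:
apply_moves([
  [[0,0.037,-0.014],0],
  [[0,0.074,-0.028],0],
  [[0,0.111,-0.043],0],
  [[0,0.148,-0.057],0],
  [[0,0.185,-0.071],0],
  [[0,0.222,-0.085],0],
  [[0,0.259,-0.1],0],
  [[0,0.296,-0.114],0],
  [[0,0.333,-0.128],0],
  [[0,0.36,-0.138],0],
  [[0.002,0.371,-0.142],0],
  [[0.002,0.371,-0.142],0],
])

```text
time_s: 3.3
tcp_pos: [0.5127, -0.1543, 0.2484]
ee_rot: [-2.215, 0.011, 2.218]
wrist_force: [-0.4, -0.6, 0.2]
finger_gap: 1.002
```

```bash
python3 to.py .513 -.154 .135; python3 - <<'E'
from m import *
cal=manip.calibration("wrist");im,d=manip.get_image("wrist");cv2.imwrite("pics/w1.png",im)
v,u=np.mgrid[:420,:560];P=world(cal,np.c_[u.ravel(),v.ravel()],d.ravel());ok=d.ravel()>0;x,y,z=P.T
q=ok&(x>.43)&(x<.6)&(abs(y+.155)<.035)
for lo,hi in((.15,.19),(.163,.178)):
    k=q&(z>lo)&(z<hi)
    if k.sum()>20: print(lo,*line(P[k]),np.percentile(z[k],[5,50,98]),np.percentile(y[k],[5,50,95]))
E
```

```text
t 3.3 tcp [ 0.5127 -0.1543  0.2484] ang y -90.56 shift [ 0.1134 -0.0003 -0.0005] F [-0.4 -0.6  0.2] gap 1.0021839564946646
0.15 [ 0.5135 -0.1556] -0.013429031 0.11865578327366127 1656 [0.1682 0.1697 0.1712] [-0.1603 -0.1561 -0.1509]
0.163 [ 0.5133 -0.1557] 0.0007115019 0.11836045601519465 1617 [0.1686 0.1698 0.1712] [-0.1603 -0.1561 -0.1509]
```

View pics/w1.png

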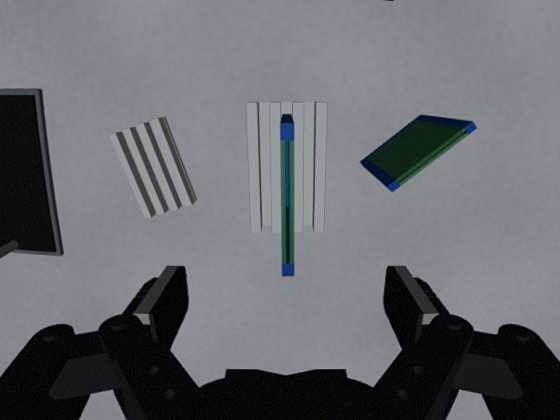

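Emit:
apply_moves([
  [[0.01,0.001,0],-0.4],
  [[0.03,0.0013,-0.0005],-0.4],
  [[0.05,0.0013,-0.0005],-0.4],
  [[0.07,0.0013,-0.0005],-0.4],
  [[0.09,0.0013,-0.0005],-0.4],
  [[0.105,0.0013,-0.0005],-0.4],
  [[0.1134,0.0013,-0.0005],-0.4],
  [[0.1134,0.0013,-0.0005],-0.4],
  [[0.1134,0.0013,-0.0005],-0.4],
])

```text
time_s: 4.1
tcp_pos: [0.5131, -0.1528, 0.1363]
ee_rot: [2.22, 0.003, -2.22]
wrist_force: [0.1, -0.2, 0.6]
finger_gap: 1.001
```

Emit:
apply_moves([
  [[0,0,0],0],
  [[0,0,0],0],
  [[0,0,0],0],
  [[0,0,0],0],
  [[0,0,0],0],
  [[0,0,0],0],
  [[0,0,0],0],
  [[0,0,0],0],
  [[0,0,0],0],
  [[0,0,0],0],
  [[0,0,0],0],
  [[0,0,0],0],
], fingers=1, newtons=40)

```text
time_s: 5.1
tcp_pos: [0.5133, -0.1537, 0.1364]
ee_rot: [2.222, 0.001, -2.22]
wrist_force: [0.1, -0.9, 2.6]
finger_gap: 0.102
```

Emit:
apply_moves([
  [[-0.005,0,0],0],
  [[-0.01,0,0],0],
  [[-0.02,0,0],0],
  [[-0.032,0,0],0],
  [[-0.047,0,0],0],
  [[-0.065,0,0],0],
  [[-0.085,0,0],0],
  [[-0.105,0,0],0],
  [[-0.125,0,0],0],
  [[-0.143,0,0],0],
  [[-0.155,0,0],0],
  [[-0.16,0,0],0],
])

```text
time_s: 6.1
tcp_pos: [0.5136, -0.1536, 0.2987]
ee_rot: [2.225, 0.001, -2.216]
wrist_force: [1.0, 0.1, -3.4]
finger_gap: 0.101
```

```bash
for i in 1 2 3; do python3 to.py .5085 .262 .296;done; python3 - <<'E'
from m import *
cal=manip.calibration("wrist");im,d=manip.get_image("wrist");cv2.imwrite("pics/w2.png",im)
E
python3 to.py .5085 .262 .296
```

```text
t 6.1 tcp [ 0.5136 -0.1536  0.2987] ang y -89.93 shift [ 0.0026 -0.4156  0.0046] F [ 1.   0.1 -3.4] gap 0.10132955439881834
t 6.1 tcp [ 0.5136 -0.1536  0.2987] ang y -89.93 shift [ 0.0026 -0.4156  0.0046] F [ 1.   0.1 -3.4] gap 0.10132955439881834
t 6.1 tcp [ 0.5136 -0.1536  0.2987] ang y -89.93 shift [ 0.0026 -0.4156  0.0046] F [ 1.   0.1 -3.4] gap 0.10132955439881834
t 6.15 tcp [ 0.5136 -0.1536  0.2985] ang y -89.93 shift [ 0.0024 -0.4156  0.0046] F [ 1.   0.  -1.7] gap 0.09778767268053459
```

View pics/w2.png

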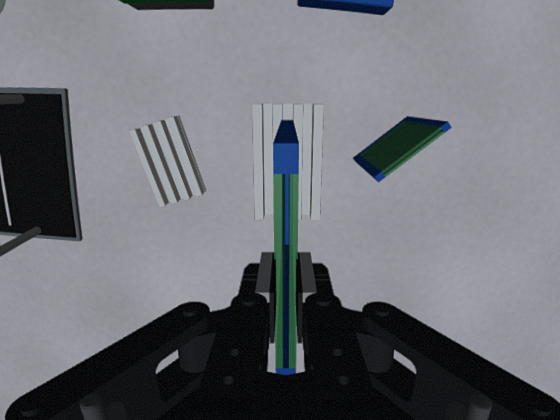

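Emit:
apply_moves([
  [[0,-0.004,0],0],
  [[0,-0.012,0],0],
  [[0,-0.024,0],0],
  [[0,-0.04,0],0],
  [[0,-0.06,0.001],1],
  [[0,-0.082,0.001],1.5],
  [[0,-0.104,0.001],2],
  [[0,-0.126,0.001],2.5],
  [[0,-0.148,0.002],3],
  [[0,-0.17,0.002],3.75],
  [[0,-0.192,0.002],3.75],
  [[0,-0.214,0.002],3.75],
])

```text
time_s: 7.15
tcp_pos: [0.5098, 0.0624, 0.2951]
ee_rot: [-2.187, 0.07, 2.191]
wrist_force: [0.7, 0.3, -2.3]
finger_gap: 0.102
```

```bash
python3 to.py .5105 .31 .296
```

```text
t 7.15 tcp [0.5098 0.0624 0.2951] ang y -93.64 shift [-0.001  -0.2471  0.015 ] F [ 0.7  0.3 -2.3] gap 0.10206143766962118
```

Emit:
apply_moves([
  [[0,-0.022,0.001],0],
  [[0,-0.046,0.003],0],
  [[0,-0.07,0.004],0],
  [[0,-0.094,0.006],0],
  [[0,-0.118,0.007],0],
  [[0,-0.142,0.009],0],
  [[0,-0.166,0.01],0],
  [[0,-0.19,0.011],0],
  [[0,-0.212,0.013],0],
  [[0,-0.23,0.014],0],
  [[0,-0.242,0.015],0],
  [[0,-0.247,0.015],0],
])

```text
time_s: 8.15
tcp_pos: [0.511, 0.3098, 0.295]
ee_rot: [-2.189, 0.069, 2.191]
wrist_force: [-0.4, -0.6, -2.0]
finger_gap: 0.098
```

Emit:
apply_moves([
  [[0,0,0],0],
  [[0,0,0],0],
  [[0,0,0],0],
])

```text
time_s: 8.4
tcp_pos: [0.5117, 0.3069, 0.2962]
ee_rot: [-2.188, 0.072, 2.188]
wrist_force: [-0.4, -0.3, -1.9]
finger_gap: 0.103
```

```bash
python3 to.py .5087 .2617 .20; python3 - <<'E'
from m import *
cal=manip.calibration("wrist");im,d=manip.get_image("wrist");cv2.imwrite("pics/w3.png",im)
for q in("rack_line","bar_mid"):
    for r in manip.place_of("wrist",q):print(q,r["score"],r["pixel"],onplane(cal,r["pixel"],.012 if q=="rack_line" else .095))
v,u=np.mgrid[:420,:560];uv=np.c_[u.ravel(),v.ravel()];P=world(cal,uv,d.ravel());ok=d.ravel()>0;x,y,z=P.T
b=ok&(z>.085)&(z<.112)&(y<.24)&(y>.17)
if b.sum()>20:print("bar",*line(P[b]),np.percentile(z[b],98))
g=im.min(2).ravel();w=ok&(z<.03)&(y>.237)&(y<.278)&(x>.41)&(x<.605);t=(g[w].max()+np.median(g[w]))/2;w&=g>t
print("line",t,*line(P[w]),np.median(z[w]),"plane",*line(onplane(cal,uv[w],.012)))
# held cassette: nearby pts
k=ok&(z>.17)&(z<.33)&(abs(y-.31)<.03)&(x>.52);print("cas",k.sum(),*line(P[k]),np.percentile(z[k],[1,50,99]))
for h in(.175,.19,.21,.24,.27,.3):
    j=k&(abs(z-h)<.01);print(h,j.sum(),P[j].mean(0) if j.any() else "",np.percentile(y[j],[5,95]) if j.any() else "")
np.savez("w3.npz",P=P,ok=ok,im=im)
E
```

```text
t 8.4 tcp [0.5117 0.3069 0.2962] ang y -93.75 shift [0.0962 0.0453 0.    ] F [-0.4 -0.3 -1.9] gap 0.1031426192550507
rack_line 0.77 [327.0, 160.3] [[0.5061 0.2527 0.012 ]]
bar_mid 0.85 [370.8, 171.3] [[0.5062 0.214  0.095 ]]
bar [0.5076 0.2133] -3.8249626 0.19361240748275588 1935 0.10141768867622186
line 112.0 [0.5091 0.2571] -3.665189 0.17634224766465126 431 0.01218756023288503 plane [0.509  0.2571] -3.6521842 0.17644790682936615 431
cas 2783 [0.5463 0.3058] -5.642196 0.05065408394455768 2783 [0.1806 0.329  0.33  ]
0.175 49 [0.5364 0.3047 0.1804] [0.2993 0.307 ]
0.19 45 [0.5386 0.3047 0.1842] [0.2994 0.307 ]
0.21 28 [0.5713 0.3027 0.2094] [0.2983 0.3071]
0.24 34 [0.5712 0.3027 0.239 ] [0.2981 0.3071]
0.27 55 [0.5713 0.3029 0.2715] [0.2985 0.3073]
0.3 183 [0.5533 0.3044 0.2995] [0.2992 0.3076]
```

View pics/w3.png

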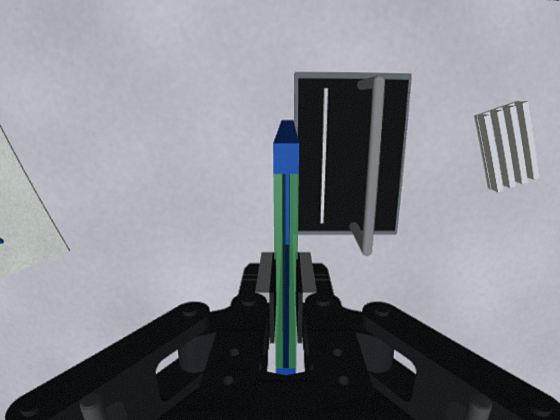

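Emit:
apply_moves([
  [[0,0.004,0],0],
  [[0,0.014,0],0],
  [[0,0.026,0],0],
  [[0,0.037,-0.0005],0],
  [[0.006,0.043,-0.0005],0],
  [[0.02,0.045,-0.0005],0],
  [[0.04,0.045,-0.0005],0],
  [[0.062,0.045,-0.0005],0],
  [[0.085,0.045,-0.0005],0],
  [[0.107,0.045,-0.0005],0],
  [[0.125,0.045,-0.0005],0],
  [[0.136,0.045,-0.0005],0],
])

```text
time_s: 9.55
tcp_pos: [0.5081, 0.2613, 0.1573]
ee_rot: [-2.186, 0.074, 2.193]
wrist_force: [0.0, -0.3, -2.5]
finger_gap: 0.104
```

Emit:
apply_moves([
  [[0,0,0],0],
  [[0,0,0],0],
  [[0,0,0],0],
  [[0,0,0],0],
  [[0,0,0],0],
])

```text
time_s: 9.97
tcp_pos: [0.5098, 0.2632, 0.1612]
ee_rot: [-2.19, 0.069, 2.186]
wrist_force: [-0.0, 0.2, -2.8]
finger_gap: 0.102
```

```bash
python3 - <<'E'
from m import *
cal=manip.calibration("wrist");L=[]
for i in range(4):
    im,d=manip.get_image("wrist");s=manip.read_state();L.append(np.r_[s["tcp_pos"],s["wrist_force"]])
print(np.array(L)); 
def ana(c,im,d,cal):
    v,u=np.mgrid[:420,:560];uv=np.c_[u.ravel(),v.ravel()];P=world(cal,uv,d.ravel());ok=d.ravel()>0;x,y,z=P.T
    g=im.min(2).ravel();w=ok&(z<.025)&(y>.237)&(y<.278)&(x>.41)&(x<.605)&(im.max(2).ravel()-g<40)&(g>100)
    if w.sum()>10:print(c,"line",*line(onplane(cal,uv[w],.012)))
    k=ok&(z>.1)&(z<.168)&(abs(y-.262)<.035)&(x>.56)
    for h in(.06,.08,.1,.12,.14,.16,.17):
        j=ok&(abs(z-h)<.01)&(abs(y-.262)<.03)&(x>.45)&(x<.585);
        if j.sum()>5:print(h,j.sum(),P[j].mean(0),np.percentile(y[j],[5,95]),np.percentile(x[j],[2,98]))
ana("wrist",im,d,cal)
cal=manip.calibration("scene");im,d=manip.get_image("scene");ana("scene",im,d,cal);cv2.imwrite("pics/s4.png",cv2.resize(im[180:380,260:520],None,fx=3,fy=3))
E
python3 to.py .5093 .2621 .1394
```

```text
[[ 0.5097  0.2632  0.161   0.0956 -0.0443 -2.5607]
 [ 0.5096  0.2631  0.1608  0.2442 -0.0177 -2.6241]
 [ 0.5095  0.2631  0.1606 -0.4079 -0.2995 -3.065 ]
 [ 0.5094  0.263   0.1605 -0.3823 -0.5672 -2.4656]]
wrist line [0.5807 0.2527] -2.352133 0.035652833201877246 192
0.06 68 [0.5043 0.2632 0.0608] [0.2554 0.2672] [0.4607 0.5698]
0.08 72 [0.4989 0.2635 0.0816] [0.2557 0.2671] [0.4607 0.5698]
0.1 84 [0.5079 0.263  0.1012] [0.2555 0.267 ] [0.461  0.5697]
0.12 224 [0.502  0.2643 0.1199] [0.2573 0.2674] [0.4613 0.5697]
0.14 158 [0.508  0.2632 0.1404] [0.2556 0.2674] [0.461  0.5697]
0.16 384 [0.5114 0.2635 0.1624] [0.2567 0.2673] [0.4609 0.5696]
0.17 425 [0.5106 0.2636 0.1684] [0.2567 0.2675] [0.4608 0.5696]
scene line [0.507  0.2558] -4.026154 0.179040457552152 61
0.06 308 [0.5187 0.2658 0.0602] [0.2573 0.2704] [0.4541 0.5691]
0.08 325 [0.5186 0.2659 0.0799] [0.2578 0.2704] [0.4537 0.5692]
0.1 353 [0.5174 0.2662 0.1   ] [0.2576 0.2707] [0.4531 0.5694]
0.12 376 [0.5187 0.2662 0.1201] [0.2579 0.2708] [0.4533 0.5693]
0.14 396 [0.5187 0.2663 0.1399] [0.2579 0.2709] [0.4538 0.5691]
0.16 431 [0.5187 0.2665 0.16  ] [0.2581 0.271 ] [0.453  0.5694]
0.17 364 [0.5255 0.266  0.169 ] [0.2577 0.2709] [0.455  0.5695]
t 10.2167 tcp [0.5094 0.263  0.1603] ang y -93.69 shift [0.0209 0.0009 0.    ] F [-0.1  1.  -1.7] gap 0.10128318169109958
```

View pics/s4.png

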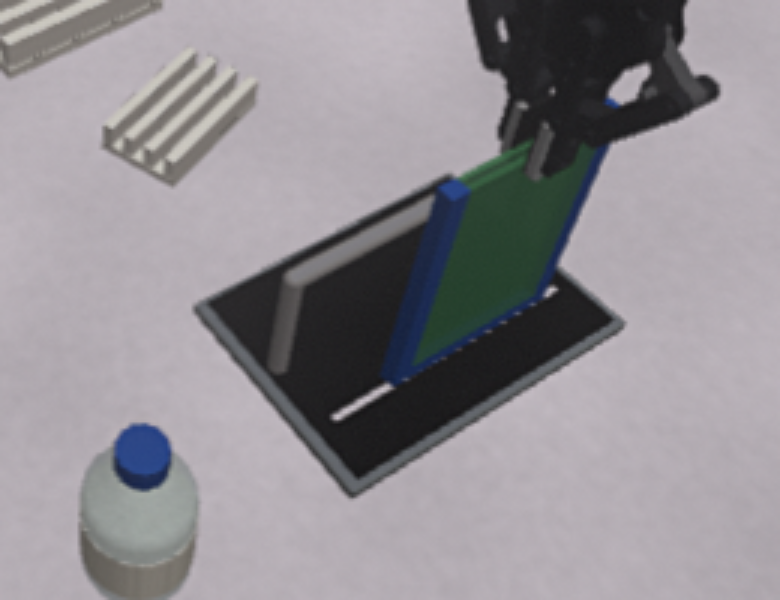

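Emit:
apply_moves([
  [[0.003,0.0005,0],0],
  [[0.007,0.0009,0],0],
  [[0.011,0.0009,0],0],
  [[0.014,0.0009,0],0],
  [[0.016,0.0009,0],0],
  [[0.017,0.0009,0],0],
  [[0.018,0.0009,0],0],
  [[0.018,0.0009,0],0],
  [[0.018,0.0009,0],0],
])

```text
time_s: 10.97
tcp_pos: [0.5093, 0.2621, 0.1421]
ee_rot: [-2.189, 0.071, 2.189]
wrist_force: [0.0, -0.0, -2.7]
finger_gap: 0.095
```

Emit:
apply_moves([
  [[0.0005,0,0],0],
  [[0.001,0,0],0],
  [[0.0015,0,0],0],
  [[0.002,0,0],0],
  [[0.002,0,0],0],
])

```text
time_s: 11.38
tcp_pos: [0.5092, 0.262, 0.1399]
ee_rot: [-2.189, 0.071, 2.189]
wrist_force: [-0.5, 0.5, -1.9]
finger_gap: 0.105
```

Emit:
apply_moves([
  [[0.0005,0,0],0],
  [[0.001,0,0],0],
  [[0.001,0,0],0],
])

```text
time_s: 11.63
tcp_pos: [0.5092, 0.262, 0.1389]
ee_rot: [-2.189, 0.071, 2.189]
wrist_force: [0.2, -0.4, -2.4]
finger_gap: 0.103
```

Emit:
apply_moves([
  [[0.0005,0,0],0],
  [[0.001,0,0],0],
  [[0.001,0,0],0],
])

```text
time_s: 11.88
tcp_pos: [0.5094, 0.2621, 0.1384]
ee_rot: [-2.189, 0.07, 2.188]
wrist_force: [-0.5, 0.3, 0.3]
finger_gap: 0.099
```

Emit:
apply_moves([
  [[0,0,0],0],
  [[0,0,0],0],
  [[0,0,0],0],
  [[0,0,0],0],
  [[0,0,0],0],
  [[0,0,0],0],
], fingers=0.8, newtons=20)

```text
time_s: 12.38
tcp_pos: [0.5093, 0.2621, 0.1381]
ee_rot: [-2.189, 0.07, 2.189]
wrist_force: [-0.1, -0.7, -1.0]
finger_gap: 0.198
```

```bash
python3 to.py .5093 .2621 .1394; cat > see.py <<'E'
from m import *
import sys
cal=manip.calibration("scene");im,d=manip.get_image("scene");cv2.imwrite(f"pics/{sys.argv[1]}.png",cv2.resize(im[180:380,260:520],None,fx=3,fy=3))
v,u=np.mgrid[:420,:560];P=world(cal,np.c_[u.ravel(),v.ravel()],d.ravel());ok=d.ravel()>0;hsv=cv2.cvtColor(im,cv2.COLOR_BGR2HSV).reshape(-1,3)
x,y,z=P.T
k=ok&(hsv[:,1]>90)&(x>.42)&(x<.6)&(y>.1)&(y<.3)&(z>.02)&(z<.2)
n0=np.array([.0638,.998]);o=np.array([.509,.2571])
r=(P[:,:2]-o)@n0; e=(P[:,:2]-o)@[.998,-.0638]
q=k&(abs(e)<.045);
c=np.polyfit(z[q],r[q],1);c=np.polyfit(z[q&(abs(r-np.polyval(c,z))<.004)],r[q&(abs(r-np.polyval(c,z))<.004)],1)
print("slope deg",np.degrees(np.arctan2(1,-c[0])),"front face r at mat",np.polyval(c,.012),"e range",np.percentile(e[k],[1,99]),"zmax",z[k].max())
for s in(-1,1):
    qq=k&(e*s>.01)&(e*s<.05)&(abs(r-np.polyval(c,z))<.006);cc=np.polyfit(z[qq],r[qq],1);print("half",s,qq.sum(),np.polyval(cc,.012),np.degrees(np.arctan2(1,-cc[0])))
E
python3 see.py s5
```

```text
t 12.3833 tcp [0.5093 0.2621 0.1381] ang y -93.69 shift [-0.0013 -0.     -0.    ] F [-0.1 -0.7 -1. ] gap 0.19825220760530135
slope deg 90.17655811614706 front face r at mat 0.008854644130030082 e range [-0.0567  0.0601] zmax 0.17527828092460962
half -1 514 0.00865952673686983 90.34734818565978
half 1 878 0.008995871565267675 90.06475062596968
```

Emit:
apply_moves([
  [[0,0.001,0],0],
  [[0,0.003,0],0],
  [[0,0.005,0],0],
  [[0,0.007,0],0],
  [[0.0005,0.009,0],0],
  [[0.001,0.011,0],0],
  [[0.001,0.013,0],0],
  [[0.0015,0.015,0],0],
  [[0.002,0.017,0],0],
  [[0.002,0.019,0],0],
  [[0.0025,0.021,0],0],
  [[0.003,0.023,0],0],
])

```text
time_s: 13.43
tcp_pos: [0.5078, 0.2388, 0.135]
ee_rot: [-2.189, 0.071, 2.189]
wrist_force: [-1.0, 0.8, 1.3]
finger_gap: 0.201
```

```bash
python3 to.py .5093 .2621 .1394; python3 see.py s6
```

```text
t 13.4333 tcp [0.5078 0.2388 0.135 ] ang y -93.69 shift [-0.0044 -0.0233 -0.    ] F [-1.   0.8  1.3] gap 0.20116028642186645
slope deg 80.66310732350414 front face r at mat 0.00912837201850713 e range [-0.0574  0.0612] zmax 0.17380038706321949
half -1 800 0.009043570618795484 80.76425581455692
half 1 1205 0.009151260893236122 80.58631182788807
```

View pics/s6.png

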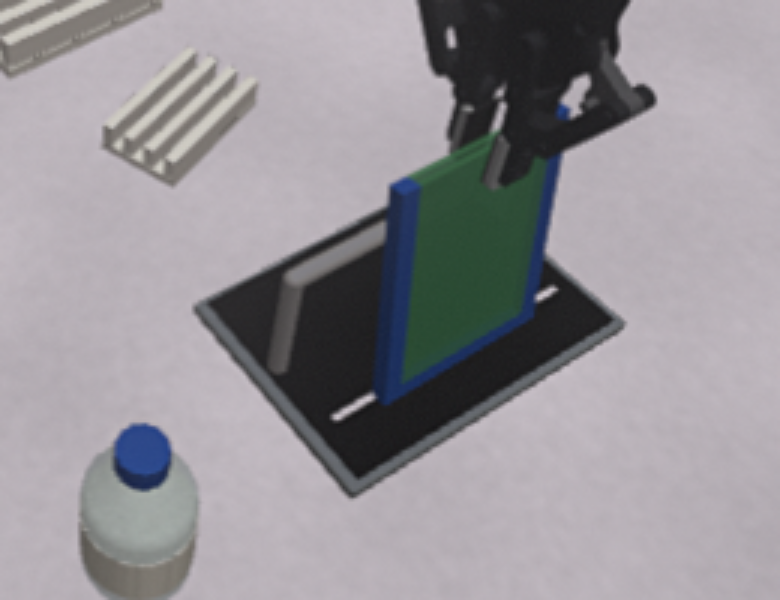

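Tilting as planned (80.7°, foot not sliding). Next two stages.

Emit:
apply_moves([
  [[0,0,0],0],
  [[0,0,0],0],
  [[0,0.001,0],0],
  [[0.0005,0.003,0],0],
  [[0.001,0.005,0],0],
  [[0.001,0.007,0],0],
  [[0.0015,0.009,0],0],
  [[0.002,0.011,0],0],
  [[0.002,0.013,0],0],
  [[0.0025,0.015,0],0],
  [[0.003,0.016,0],0],
  [[0.003,0.017,0],0],
], fingers=0.7)

```text
time_s: 14.48
tcp_pos: [0.5066, 0.2219, 0.1319]
ee_rot: [-2.188, 0.071, 2.189]
wrist_force: [0.4, -0.4, -0.3]
finger_gap: 0.303
```

```bash
python3 to.py .5093 .2621 .1394; python3 see.py s7
```

```text
t 14.4833 tcp [0.5066 0.2219 0.1319] ang y -93.7 shift [-0.0075 -0.0403 -0.    ] F [ 0.4 -0.4 -0.3] gap 0.3030862476249241
slope deg 72.76516981702657 front face r at mat 0.009611641481607057 e range [-0.0575  0.061 ] zmax 0.17000749445224067
half -1 910 0.00956501663039453 72.84057080886066
half 1 1414 0.009663388218437964 72.64775381439064
```

Emit:
apply_moves([
  [[0,0,0],0],
  [[0,0.001,0],0],
  [[0.0005,0.003,0],0],
  [[0.001,0.005,0],0],
  [[0.001,0.007,0],0],
  [[0.0015,0.009,0],0],
  [[0.002,0.011,0],0],
  [[0.002,0.013,0],0],
  [[0.0025,0.015,0],0],
  [[0.003,0.017,0],0],
  [[0.003,0.018,0],0],
  [[0.003,0.019,0],0],
], fingers=0.65)

```text
time_s: 15.53
tcp_pos: [0.5056, 0.2031, 0.1291]
ee_rot: [-2.189, 0.07, 2.188]
wrist_force: [0.2, -0.0, -0.3]
finger_gap: 0.352
```

```bash
python3 to.py .5093 .2621 .1394; python3 see.py s8
```

```text
t 15.5333 tcp [0.5056 0.2031 0.1291] ang y -93.69 shift [-0.0103 -0.0591  0.0001] F [ 0.2 -0.  -0.3] gap 0.3523848682100245
slope deg 65.07373070377074 front face r at mat 0.010414682319876613 e range [-0.0584  0.0609] zmax 0.1986286978809224
half -1 1095 0.0102813774525614 65.28353034983806
half 1 1571 0.010354440636686356 64.98374909327839
```

View pics/s8.png

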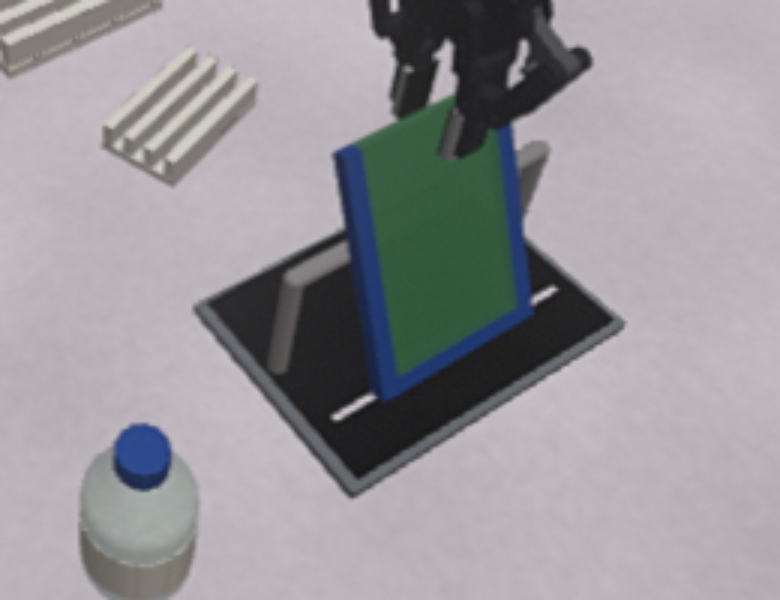

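Emit:
apply_moves([
  [[0,0,0],0],
  [[0,0,0],0],
  [[0,0,0],0],
  [[0,0,0],0],
  [[0,0,0],0],
  [[0,0,0],0],
], fingers=0.35)

```text
time_s: 16.08
tcp_pos: [0.5055, 0.2032, 0.129]
ee_rot: [-2.189, 0.07, 2.189]
wrist_force: [0.6, -1.1, -0.1]
finger_gap: 0.651
```

```bash
python3 to.py .5093 .2621 .1394; python3 see.py s9
```

```text
t 16.0833 tcp [0.5055 0.2032 0.129 ] ang y -93.69 shift [-0.0104 -0.059  -0.0001] F [ 0.6 -1.1 -0.1] gap 0.6508388262755198
slope deg 65.12778686491404 front face r at mat 0.010333528278656554 e range [-0.058   0.0609] zmax 0.18214778188912512
half -1 1105 0.010228845916343092 65.3477515225839
half 1 1566 0.010298841276628282 64.98071220366012
```

Stable; lift straight up.

Emit:
apply_moves([
  [[-0.003,0,0],0],
  [[-0.008,0,0],0],
  [[-0.016,0,0],0],
  [[-0.027,0,0],0],
  [[-0.04,0,0],0],
  [[-0.055,0,0],0],
  [[-0.075,0,0],0],
  [[-0.095,0,0],0],
  [[-0.115,0,0],0],
  [[-0.135,0,0],0],
  [[-0.147,0,0],0],
  [[-0.15,0,0],0],
])

```text
time_s: 17.13
tcp_pos: [0.5066, 0.2037, 0.2828]
ee_rot: [-2.193, 0.066, 2.181]
wrist_force: [0.3, 0.4, -0.3]
finger_gap: 0.653
```

Emit:
apply_moves([
  [[0,0,0],0],
  [[0,0,0],0],
  [[0,0,0],0],
])

```text
time_s: 17.38
tcp_pos: [0.5048, 0.2028, 0.2779]
ee_rot: [-2.187, 0.072, 2.191]
wrist_force: [0.4, 0.6, 0.3]
finger_gap: 0.648
```

```bash
python3 see.py s10; python3 - <<'E'
from m import *
im,d=manip.get_image("scene");cv2.imwrite("pics/s11.png",im)
E
```

```text
slope deg 65.15516152557359 front face r at mat 0.010312151260220078 e range [-0.0584  0.061 ] zmax 0.1641212816666655
half -1 1360 0.010312726477876764 65.29120381671906
half 1 1558 0.010288061866039836 64.99884980340629
```

View pics/s11.png

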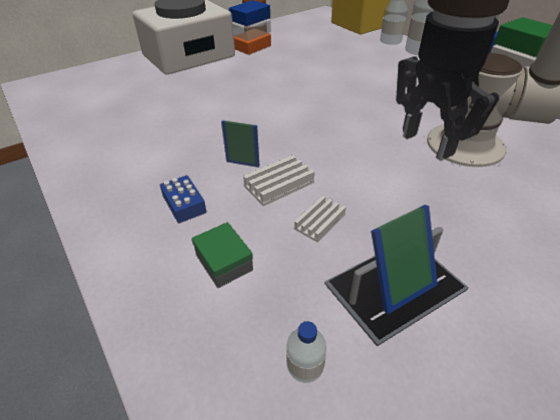

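The cassette leans on the bar at about pixel (408,258), with its foot on the line at (385–437, 308–280). The gripper is clear of it and the other things are where they were, so I'm handing in.

```bash
python3 -c "
from rig import manip
print(manip.sign_off())"
```

```text
the job is handed in; nothing more can be done
None
```

The gel cassette is leaning on the draining rack, its lower edge on the white line and its upper part against the steel bar. I handed the job in at about 17.5 s of the 48 s allowed.

**How it was done:** I gripped the cassette at its top edge, lifted it out of the stand and carried it over the bar. I set it down upright with its rear lower edge on the line, stopping when the contact force showed. I then opened the fingers in small steps while moving the gripper back, so the cassette tipped gently onto the bar between them. Finally I opened the fingers wider and lifted straight up.

**Last checks, from the scene camera with the arm clear:**

| Check | Measured | Expected |
|---|---|---|
| Slope to the bench | 65.2° | about 65° |
| Front face in front of the line at mat level | 10.3 mm | 11.0 mm |
| Off-centre along the line | about 1–1.5 mm | roughly centred |
| Two halves of the lower edge agree within | 0.1 mm | parallel to the line |

- **Stability:** the slope and foot position barely changed (0.1° and 0.1 mm) when I let go and lifted away.
- **Other things:** the last picture shows the bottle, tube block, tip box, the smaller cassette and the smaller stand where they were. I checked these by eye only.
- **Disagreement:** the cameras differed by about 2 mm on where the line lies, which is within their stated accuracy. I went by the closer wrist camera.

No check failed.

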